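# UV cure tester: wind the panel to the line and hold the shutter half open

## Task

Set the exposure distance on the UV cure tester: wind its black handwheel, regrasping as often as needed, so that the blue panel carriage travels towards the lamp until its yellow pointer stands on the red line of the scale, and leave it there. Only then take the red knob of the sprung lamp shutter, draw it towards the robot to half of its travel (the green marks), and finish while still holding it there against its spring: one half of the test panel is to be exposed, the other half stays masked. Never let the shutter go more than two thirds open, which would spoil the masked half, and leave the other things on the bench where they are.

Things in the scene. Friction and masses are not known exactly. Their poses are not given: they have to be found in the camera images.
- tester: UV cure tester, fixed, base 240 x 530 mm; in a row along its y axis: handwheel (+y end), screw with blue panel carriage, shutter frame, white lamp house (160 mm high). Origin on the bench under the screw's centre line; x points away from the robot (yaw within 0.3 rad), y to the wheel, z up. In its frame: wheel centre (0, 0.240, 0.080), knob when shut (0, -0.100), half open (-0.030, -0.100).
- wheel_hub (a point): centre of the handwheel, 80 mm above the bench: solid black disc, 110 mm in diameter, 14 mm thick, flat sides, white line on the rim, upright on a level axis along the tester's y. Top of the rim 135 mm high; pinch it there across the 14 mm. Beside it on the axis a 36 mm steel hub; the 95 mm high end plate begins 40 mm from the wheel's mid plane.
- handwheel (a joint): wheel angle, rad (0 to 6.6, stops). Grows clockwise as seen from its free (+y) side: the top of the rim comes towards the robot (tester -x). 1 rad moves the carriage 6.37 mm (40 mm a turn) towards the lamp. The pointer is on the red line at 5.0; starts at 1.4 to 2.9. Takes 0.15 N m (3 N at the rim) to turn and stays where it is left.
- pointer (a point): tip of the yellow pointer on the front (-x) side of the blue carriage, over the white scale (top of scale 52 mm above the bench); moves along the tester's y when the wheel turns. The carriage's upright red panel is 198 mm high.
- set_line (a point): middle of the 3 mm wide red line across the white scale; the pointer is set when its y in the tester's frame is that of this line.
- shutter (a joint): opening of the lamp shutter, m: 0 shut, 0.060 fully open; grows as the knob is drawn along the tester's -x (towards the robot). The spring pulls back with 4.5 N when shut, 9 N at half (0.030), 13.5 N fully open, plus 0.5 N of friction; let go, it snaps shut.
- knob (a point): foot of the red upright cylindrical knob, 18 mm in diameter, 50 mm high, standing out of the slot on top of the shutter frame (frame top 194 mm above the bench). This point: centre of its underside, 197 mm above the bench; top at 247 mm. Pinch it from above. Marks beside the slot: black at shut and full, green at half.
- coupons: bystander: stack of four painted test coupons, 75 x 100 x 16 mm, lying on the base plate in front of the module. Origin under its centre.
- tape: bystander: roll of masking tape, 92 mm in diameter, 24 mm high, lying on the base plate in front of the lamp house. Origin under its centre.
- bucket: bystander: brown and green paint tin with white lid, 144 mm in diameter, 165 mm high, on the right. Origin under its centre.
- basecoat: bystander: small yellow tin, 90 mm in diameter, 100 mm high, on the left. Origin under its centre.
- spray_gun: bystander: gravity-cup spray gun hanging on its black stand, foot 130 x 130 mm, 250 mm high, on the right. Origin under the foot's centre.
- roller: bystander: paint roller with green handle lying on the left, about 250 x 150 x 50 mm. Origin on the bench at the handle's front end.

How it is judged (in metres and radians):
On the way, in this order (a step that is already met when the one before it is completed fails the run):
1. the carriage's pointer stands on the red line (within 2.5 mm, wheel at 5.0 +- 0.4 rad), the wheel at rest, the shutter still shut (value of joint handwheel between 4.6 and 5.4 rad and velocity of joint handwheel between -0.1 and 0.1 rad/s and value of joint shutter below 0.006 m), for 0.3 s.
2. the shutter is held at half travel (30 +- 6 mm) by the fingers for half a second (value of joint shutter between 0.024 and 0.036 m and value of joint handwheel between 4.6 and 5.4 rad and contact force between the fingers and shutter above 3 N), for 0.5 s.
At the end, for the whole second after the job is handed in: The fingers hold the shutter knob (at least 3 N) with the shutter at rest at half travel, 30 mm +- 6 mm, and the carriage's pointer still on the red line within 2.5 mm (wheel at 5.0 +- 0.4 rad) (all of step 2 and velocity of joint shutter between -0.01 and 0.01 m/s); the arm keeps its last pose, push and grip.
It fails at once if the shutter opened more than two thirds (40 mm) (value of joint shutter above 0.041 m).
It fails at once if the shutter opened (over 10 mm) while the pointer is not on the red line (value of joint shutter above 0.01 m and not (value of joint handwheel between 4.6 and 5.4 rad)).
It fails at once if a bystander moved more than 30 mm (distance of any of coupons, tape, bucket, basecoat, spray_gun, roller from where it was at the start of the episode above 0.03 m).
It also fails if it takes over 70 s, if anything falls off the work surface, if the arm or the gripper's body presses on something with over 40 N, if the wrist force passes 120 N, or if a joint passes its speed limit or range.

## Robot

A 6-joint arm with a two-finger parallel gripper is mounted at the origin on the work surface. World frame = base frame: x ahead of the robot, y to its left, z up, the work surface at z = 0. Lengths are in mm, angles in rad, forces in N, time in s.
With the tool pointing down it reaches from about 350 to 925 mm from the base axis. Payload 6.4 kg.
Tool frame: the origin (TCP) lies at the very end of the fingers, on their centre line; the grasp point (between the pads) lies 19 mm behind it; z points along the fingers, x is the direction in which the jaws open and shut, and the axes are right-handed (so a half turn about z gives the same grasp; the last joint's range is limited). The gripper opens to 85 mm and grips with 20 to 120 N. Pads are 22 mm wide; open, the fingers measure 114 mm over their backs; the gripper's body (76 mm by 85 mm) begins 54 mm behind the grasp point. The pads swing forward as they close: fully open they stand 13 mm farther back than shut.
Start: joints at [1.025, 0.245, 1.558, -0, 1.339, -0.174], TCP at [236.138, 605.601, 231.29] pointing down, gripper open.
Joint ranges: [-3.13, 3.13], [-1.02, 2.26], [0.13, 2.54], [-0.95, 4.09], [0.21, 2.88], [-2.74, 2.74]. Speed limits (rad/s): [2.57, 2.57, 3.14, 3.14, 3.14, 3.14].

## Interface

Orientations are given as [roll, pitch, yaw] about the fixed x, y, z axes, in that order (R = Rz(yaw) Ry(pitch) Rx(roll)).
In Python, from workcell import ctrl gives the robot as it stands. Calls block until the motion is done:
- ctrl.move_pose(position, orientation): joint-space move of the TCP to a pose.
- ctrl.movel(position, frame=None, vel=150): straight line of the TCP; frame=None keeps the orientation; vel is the mean speed in mm/s.
- ctrl.move_joints(angles): joint-space move.
- ctrl.gripper_to(opening, f_grip=None): opening from 0.0 (shut) to 1.0 (fully open); f_grip is the grip in N (None keeps the last); returns when the fingers have stopped.
- ctrl.sleep(seconds).
- ctrl.solve_ik(position, orientation): joint angles nearest the present ones, or None.
- ctrl.get_obs(): the state.
- ctrl.camera(name): name is "scene" or "top" or "wrist"; returns a dict with "image" (420x560x3 uint8, red, green, blue), "camera_matrix" (3x3 intrinsics, pixels), "D" ([k1, k2, p1, p2, k3] as OpenCV has them; the pictures are not rectified), "T" (4x4, takes a point from camera to world coordinates). Camera axes: x right, y down, z forward; pixel columns grow to the right and rows downward; lengths in mm; the calibration is good to about 2 mm. A picture is of the moment at which its call begins. There is no depth.
A pose or a line that the arm cannot do raises ctrl.MotionError and nothing moves.
- ctrl.finish_job(): hands the job in, once; it reports no verdict.
The state is a dict: "time_s": time; "qpos": joint angles; "qd": joint speeds; "joint_torque": joint torques, N m; "position": TCP position; "tool_rot": TCP orientation; "ft_force": force on the tool from outside, world axes, zero at the start; "torque": the same for the moment, N m; "width": opening from 0.0 (shut) to 1.0 (fully open).
Only numpy, scipy, OpenCV 4.12 (cv2) and the standard library are available. Lean on these libraries where they do the work, as an engineer would, in place of code of your own. Each camera call takes 0.05 s, during which the arm holds its last target. There are 200 camera calls.

## Working session

There is one attempt and no reset: what is moved stays moved. The work goes in short steps, each a Python script; the robot and the scene stay as the last script left them, time stands still between calls to the robot, and variables do not carry over. Pictures are saved under pics/ and viewed, about 8 in all and at most 12, crops included, and the job is handed in when it is done.

```bash
ls; mkdir -p pics; python3 - <<'E'
from workcell import ctrl
import cv2,numpy as np,pickle
d={}
for n in("scene","top"):
    c=ctrl.camera(n);d[n]=c
    cv2.imwrite(f"pics/{n}0.png",c["image"][:,:,::-1]);print(n,c["camera_matrix"],c["D"],c["T"])
pickle.dump(d,open("c0.pkl","wb"))
o=ctrl.get_obs();print(o)
E
```

```text
pics
scene [[420.72557943   0.         276.71948616]
 [  0.         420.72557943 208.55895442]
 [  0.           0.           1.        ]] [0.00143933 0.         0.         0.         0.        ] [[ 8.19289744e-01 -4.23037526e-01  3.87044659e-01  2.78053602e+00]
 [-5.73259938e-01 -5.90545080e-01  5.68004887e-01 -7.45883983e+02]
 [-1.17200627e-02 -6.87237775e-01 -7.26337993e-01  1.06611497e+03]
 [ 0.00000000e+00  0.00000000e+00  0.00000000e+00  1.00000000e+00]]
top [[457.66349169   0.         275.74119861]
 [  0.         457.66349169 212.42693263]
 [  0.           0.           1.        ]] [-0.02828097  0.          0.          0.          0.        ] [[ 4.35119620e-02 -9.71343565e-01  2.33662981e-01  1.42627817e+02]
 [-9.99045188e-01 -4.32241716e-02  6.35485940e-03 -8.61408714e+00]
 [ 3.92713698e-03 -2.33716389e-01 -9.72296882e-01  1.67362144e+03]
 [ 0.00000000e+00  0.00000000e+00  0.00000000e+00  1.00000000e+00]]
{'time_s': 0.1, 'qpos': array([ 1.02490678e+00,  2.45742732e-01,  1.55891990e+00,  3.08514055e-05,
        1.33870550e+00, -1.74102741e-01]), 'qd': array([-0.00206578, -0.00124195, -0.00263622,  0.00078826, -0.00085046,
        0.00047274]), 'joint_torque': array([-5.73518832e-05, -4.30667925e+01, -3.27131903e+01, -1.31348215e-04,
        2.78121894e-03,  1.12160478e-06]), 'position': array([235.85120294, 605.15131597, 230.27653968]), 'tool_rot': array([-3.14125554e+00,  1.74343851e-03,  1.19900269e+00]), 'ft_force': array([-1.02038765, -0.92169568, -0.18732313]), 'torque': array([ 0.00394333, -0.01438878, -0.03521181]), 'width': 0.9977472595353708}
```

View pics/top0.png

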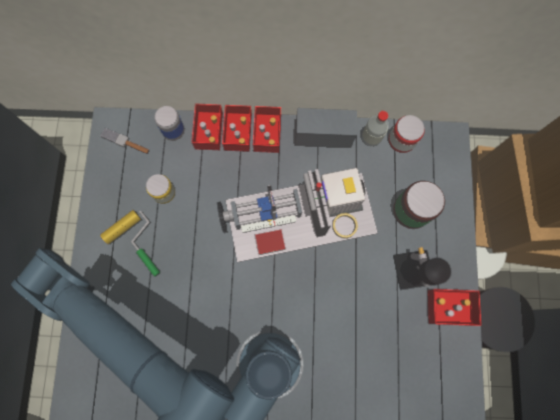

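View pics/scene0.png

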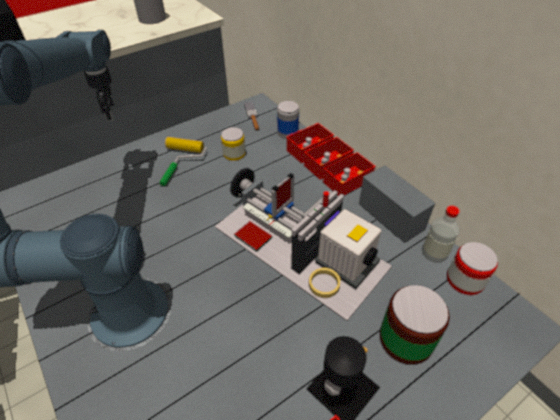

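The top view shows the tester at about (300,212) with the wheel at (223,215) and the knob at (319,186). In the scene view the wheel is at (243,182) and the knob at (326,200). I'll enlarge both areas next.

```bash
cat > h.py <<'E'
import cv2,numpy as np
from workcell import ctrl
def ray(c,uv):
    p=cv2.undistortPoints(np.array([[uv]],float),c["camera_matrix"],np.array(c["D"],float))[0,0]
    d=c["T"][:3,:3]@np.array([p[0],p[1],1]);return c["T"][:3,3],d/np.linalg.norm(d)
def onz(c,uv,z):
    o,d=ray(c,uv);return o+d*(z-o[2])/d[2]
def tri(rs):
    A=sum(np.eye(3)-np.outer(d,d) for o,d in rs);b=sum((np.eye(3)-np.outer(d,d))@o for o,d in rs)
    return np.linalg.solve(A,b)
def proj(c,P):
    R=c["T"][:3,:3];t=c["T"][:3,3]
    return cv2.projectPoints(np.atleast_2d(P).astype(float),cv2.Rodrigues(R.T)[0],-R.T@t,c["camera_matrix"],np.array(c["D"],float))[0][:,0]
def red(im):
    h=cv2.cvtColor(im,cv2.COLOR_RGB2HSV);return (((h[...,0]<8)|(h[...,0]>172))&(h[...,1]>150)&(h[...,2]>60)).astype(np.uint8)
E
python3 - <<'E'
from h import *
import pickle
d=pickle.load(open("c0.pkl","rb"))
crops={"top":(205,160,170,105),"scene":(215,155,180,150)}
out=[]
for n,(x,y,w,h) in crops.items():
    im=d[n]["image"];m=red(im)
    k,l,s,ce=cv2.connectedComponentsWithStats(m)
    for i in range(1,k):
        if s[i,4]>4 and x<ce[i,0]<x+w and y<ce[i,1]<y+h: print(n,s[i],ce[i])
    out.append(cv2.resize(im[y:y+h,x:x+w],(w*4 if n=="top" else 400,h*4 if n=="top" else 333),interpolation=cv2.INTER_CUBIC))
cv2.imwrite("pics/t1.png",out[0][:,:,::-1])
im=d["scene"]["image"][155:300,215:395];cv2.imwrite("pics/s1.png",cv2.resize(im,None,fx=4,fy=4,interpolation=cv2.INTER_CUBIC)[:,:,::-1])
E
```

```text
top [317 184   4   3  11] [318.36363636 184.90909091]
scene [ 286  123   89   72 3089] [328.64325024 157.94431855]
scene [277 180  14  27 139] [283.47482014 192.90647482]
scene [323 191   6  16  66] [325.37878788 198.66666667]
scene [235 222  36  28 530] [252.92264151 235.32264151]
```

View pics/t1.png

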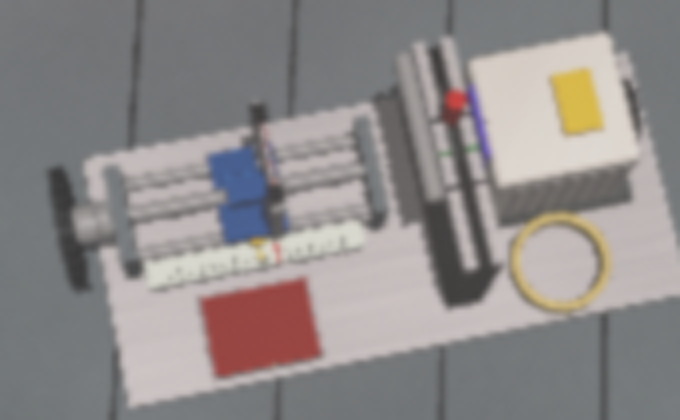

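View pics/s1.png

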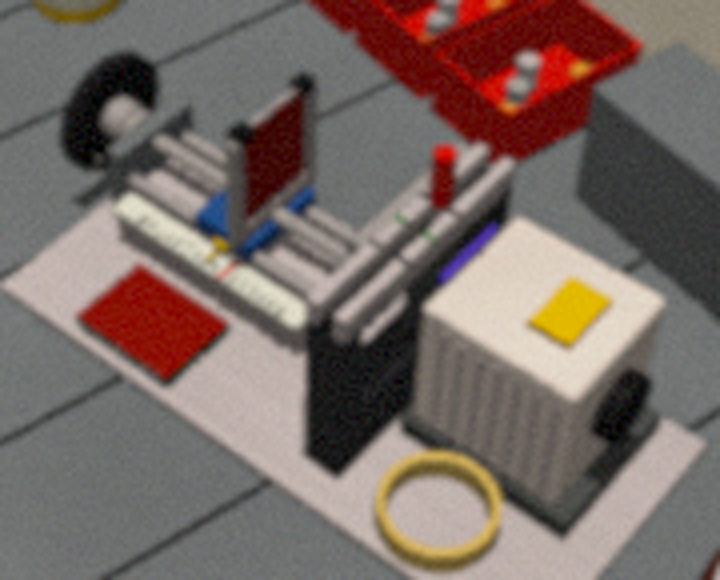

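The crops show the wheel's centre at about (222,217) in top and (242.5,182.5) in scene. The knob's top is at (318.7,184.5) and (326,193). The pointer is about 5 px (17 mm) left of the red line. Now I'll compute the frame.

```bash
python3 - <<'E'
from h import *
import pickle
d=pickle.load(open("c0.pkl","rb"));T=d["top"];S=d["scene"]
t=lambda u,v:(205+(u-1.5)/4,160+(v-1.5)/4); s=lambda u,v:(215+(u-1.5)/4,155+(v-1.5)/4)
w=tri([ray(T,t(68,228)),ray(S,s(110,110))]);print("wheel",w)
k=tri([ray(T,t(455,97)),ray(S,s(444,152))]);print("knobtop",k, onz(T,t(455,97),247),onz(S,s(444,152),247))
a=onz(T,t(128,405),10);b=onz(T,t(680,295),10);e=a-b;print("front edge yaw",np.arctan2(-e[0],e[1]))
for z in(52,):
  for n,c,p,l in(("T",T,t(257,245),t(277,252)),("S",S,s(218,248),s(230,268))):
    print(n,onz(c,p,z),onz(c,l,z),np.linalg.norm(onz(c,p,z)-onz(c,l,z)))
y=np.arctan2(-(w-k)[0],(w-k)[1]);print("yaw w-k",y,np.linalg.norm((w-k)[:2]))
# plate silhouettes wheel top rim
print("rim T ends",onz(T,t(58,168),80),onz(T,t(80,290),80))
print(ctrl.get_obs()["time_s"])
E
```

```text
wheel [501.20124787 193.76438973  83.37701519]
knobtop [ 586.68911328 -133.5384858   245.46918851] [ 587.20654519 -133.85984414  247.        ] [ 584.48129397 -134.48955528  247.        ]
front edge yaw 0.24187292656247572
T [499.73705858  25.49896045  52.        ] [494.05329367   7.08837611  52.        ] 19.267973413184553
S [502.28586419  31.92349466  52.        ] [497.87770741   8.27281288  52.        ] 24.05798402033513
yaw w-k 0.25548131900797366 338.28293995241233
rim T ends [556.51701417 207.24855305  80.        ] [445.81362855 179.67895943  80.        ]
0.1
```

```bash
cat >> h.py <<'E'
from scipy.spatial.transform import Rotation as Ro
yaw=0.25
def axes(y=None):
    y=yaw if y is None else y
    return np.array([np.cos(y),np.sin(y),0]),np.array([-np.sin(y),np.cos(y),0])
def wpose(W,a,r,s=1,y=None):
    "tool radial to wheel at angle a (towards the robot), TCP at radius r"
    ex,ey=axes(y);rad=-np.sin(a)*ex+np.cos(a)*np.array([0,0,1.]);z=-rad;x=s*ey
    R=np.column_stack([x,np.cross(z,x),z])
    return np.asarray(W)+r*rad,Ro.from_matrix(R).as_euler("xyz")
E
python3 - <<'E'
from h import *
W=np.array([501.5,195,80.])
for s in(1,-1):
  for r in (30,75):
    print(s,r)
    for a in(-.8,-.6,-.4,0,.4,.8,1.0):
      q=ctrl.solve_ik(*wpose(W,a,r,s));print(a,None if q is None else np.round(q,2))
    
p,o=wpose(W,0,200,1)
q=ctrl.solve_ik(p,o)
ctrl.move_pose(p,o)
c=ctrl.camera("wrist");import pickle;pickle.dump(c,open("c1.pkl","wb"));cv2.imwrite("pics/w1.png",c["image"][:,:,::-1])
print(c["T"],ctrl.get_obs())
E
```

```text
1 30
-0.8 [ 0.19  0.67  1.39 -0.05  1.88 -1.63]
-0.6 [ 0.18  0.53  1.51 -0.04  1.69 -1.63]
-0.4 [ 0.18  0.4   1.65 -0.03  1.5  -1.64]
0 [ 0.16  0.13  1.93 -0.    1.08 -1.66]
0.4 [ 0.14 -0.1   2.21  0.07  0.63 -1.74]
0.8 None
1.0 [ 0.08 -0.16  2.53  2.58  0.26  2.03]
1 75
-0.8 [ 0.19  0.7   1.28 -0.05  1.96 -1.63]
-0.6 [ 0.18  0.54  1.43 -0.04  1.77 -1.63]
-0.4 [ 0.18  0.38  1.58 -0.03  1.58 -1.64]
0 [ 0.16  0.07  1.9  -0.    1.17 -1.66]
0.4 [ 0.13 -0.22  2.23  0.07  0.74 -1.73]
0.8 [ 0.09 -0.42  2.53  0.46  0.27 -2.13]
1.0 None
-1 30
-0.8 [ 0.19  0.67  1.39 -0.05  1.88  1.51]
-0.6 [ 0.18  0.53  1.51 -0.04  1.69  1.51]
-0.4 [ 0.18  0.4   1.65 -0.03  1.5   1.5 ]
0 [ 0.16  0.13  1.93 -0.    1.08  1.48]
0.4 [ 0.14 -0.1   2.21  0.07  0.63  1.41]
0.8 None
1.0 [ 0.08 -0.16  2.53  2.58  0.26 -1.11]
-1 75
-0.8 [ 0.19  0.7   1.28 -0.05  1.96  1.51]
-0.6 [ 0.18  0.54  1.43 -0.04  1.77  1.51]
-0.4 [ 0.18  0.38  1.58 -0.03  1.58  1.5 ]
0 [ 0.16  0.07  1.9  -0.    1.17  1.48]
0.4 [ 0.13 -0.22  2.23  0.07  0.74  1.41]
0.8 [ 0.09 -0.42  2.53  0.46  0.27  1.01]
1.0 None
[[-2.49714474e-01  9.26625185e
[... 199 characters left out ...]
0e+00  0.00000000e+00  1.00000000e+00]] {'time_s': 1.9417, 'qpos': array([ 1.61237604e-01, -5.72637006e-02,  1.79269437e+00,  1.37350900e-04,
        1.40636560e+00, -1.66057666e+00]), 'qd': array([ 0.00154837,  0.00066555, -0.0001547 , -0.00173246,  0.00182831,
        0.00017004]), 'joint_torque': array([-2.56511439e-01, -3.09949172e+01, -3.33830988e+01, -7.97587680e-03,
       -2.09512887e-04,  1.06117437e-03]), 'position': array([501.27410391, 195.64659121, 279.88548257]), 'tool_rot': array([-3.14140201e+00, -1.53204195e-04,  1.82179175e+00]), 'ft_force': array([ 0.29434355,  1.00923851, -0.2466963 ]), 'torque': array([ 0.03798367,  0.0436441 , -0.0217581 ]), 'width': 1.0007480208937596}
```

View pics/w1.png

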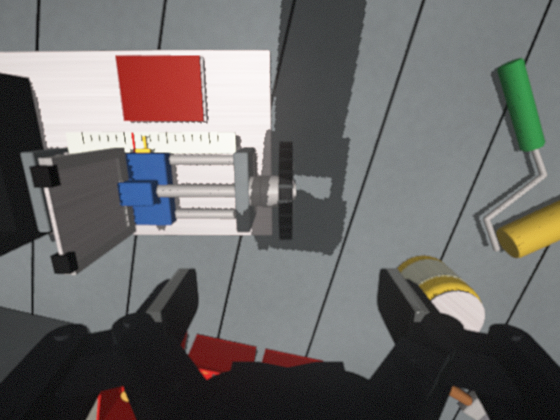

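The wrist view shows the rim at columns 279–293 and rows 143–240, and its side is straight down the picture, so the yaw looks right. The pointer is at about (145,140) and the red line at about (133,140). I'll measure both by colour mask.

```bash
cat >> h.py <<'E'
def scale(c,box,show=True):
    "pointer / line on the scale: pixel centroids and their distance along tester y"
    x,y,w,h=box;im=c["image"];hs=cv2.cvtColor(im,cv2.COLOR_RGB2HSV)
    M={"ptr":((hs[...,0]>18)&(hs[...,0]<35)&(hs[...,1]>120)&(hs[...,2]>90)),"line":red(im)>0}
    r={}
    for n,m in M.items():
        v,u=np.nonzero(m[y:y+h,x:x+w]);r[n]=(np.median(u)+x if len(u) else None,v.min()+y if len(v) else None,v.max()+y if len(v) else None,len(u))
    return r
E
python3 - <<'E'
from h import *
import pickle
c=pickle.load(open("c1.pkl","rb"));ex,ey=axes();print(c["camera_matrix"][0],c["D"])
r=scale(c,(60,128,180,40));print(r)
P=onz(c,(r["ptr"][0],r["ptr"][1]+2),52);L=onz(c,(r["line"][0],(r["line"][1]+r["line"][2])/2),52)
print(P,L,(P-L)@ey)
g=cv2.cvtColor(c["image"],cv2.COLOR_RGB2GRAY)
for v in(160,175,190,205,220):print(v,[int(t) for t in g[v,270:302]])
for v in (150,170,210,230):
  pass
print("rim near",onz(c,(286,143),80),"far",onz(c,(286,240),80))
m=onz(c,(286,190),135);print("mid z135",m)
n=onz(c,(286,143),80)
print("ey of near/mid/far",n@ey,m@ey,onz(c,(286,240),80)@ey, "assumed",np.array([501.5,195,0])@ey)
print(proj(c,[[*(np.array([501.5,195])+55*s*ex[:2]),80] for s in(-1,1)]))
E
```

```text
[307.37983528   0.         287.33072858] [-0.02029276  0.          0.          0.          0.        ]
{'ptr': (np.float64(144.0), np.int64(137), np.int64(152), 98), 'line': (np.float64(133.0), np.int64(134), np.int64(148), 21)}
[491.61788971  16.98148151  52.        ] [497.14407387   4.53043321  52.        ] 13.431175201819467
160 [106, 86, 80, 77, 76, 77, 76, 76, 64, 53, 47, 44, 45, 42, 46, 45, 40, 41, 37, 41, 41, 39, 53, 64, 72, 73, 68, 72, 71, 71, 75, 72]
175 [100, 95, 96, 95, 93, 92, 91, 82, 67, 45, 36, 34, 38, 37, 37, 35, 34, 39, 31, 38, 37, 38, 52, 82, 110, 130, 124, 115, 101, 104, 100, 103]
190 [218, 219, 217, 216, 220, 218, 218, 194, 138, 77, 59, 61, 64, 61, 65, 61, 62, 58, 57, 60, 54, 68, 126, 188, 208, 186, 128, 90, 86, 85, 82, 84]
205 [127, 120, 107, 95, 89, 85, 87, 76, 58, 40, 34, 33, 32, 36, 35, 27, 31, 33, 35, 30, 31, 33, 53, 70, 74, 73, 72, 70, 73, 70, 71, 69]
220 [105, 100, 80, 73, 72, 68, 70, 69, 55, 41, 34, 37, 37, 32, 32, 27, 32, 33, 33, 31, 30, 40, 55, 67, 71, 70, 69, 73, 68, 71, 70, 72]
rim near [452.8325479  180.22772428  80.        ] far [562.56578802 208.38070198  80.        ]
mid z135 [491.9256026  190.51490288 135.        ]
ey of near/mid/far 62.59231556052409 62.88791418445631 62.721647294441304 assumed 64.86483666743247
[[288.09554253 139.06086446]
 [287.80896499 234.13602375]]
```

The wheel centre comes out at (505.7, 193.9, 80). Now the first stroke.

```bash
cat >> h.py <<'E'
W=np.array([505.7,193.9,80.])
def stroke(a0,a1,r=32,grip=60,da=0.12,rout=78,log=True):
    ctrl.gripper_to(0.45)
    ctrl.move_pose(*wpose(W,a0,rout))
    p,o=wpose(W,a0,r);ctrl.movel(p,o,vel=120)
    ctrl.gripper_to(0.0,grip)
    ob=ctrl.get_obs();print("grip w",ob["width"],"F",ob["ft_force"].round(1))
    for a in np.linspace(a0,a1,int(np.ceil(abs(a1-a0)/da))+1)[1:]:
        p,o=wpose(W,a,r);ctrl.movel(p,o,vel=60)
        ob=ctrl.get_obs();print(round(a,2),"F",ob["ft_force"].round(1),"t",round(ob["time_s"],1))
def release(a1,rout=78):
    ctrl.gripper_to(0.45);p,o=wpose(W,a1,rout);ctrl.movel(p,o,vel=150)
def look(name,target_y=None,z=150.):
    pass
E
python3 - <<'E'
from h import *
ctrl.gripper_to(0.45)
ctrl.move_pose(*wpose(W,-0.7,120))
stroke(-0.7,0.4)
c=ctrl.camera("wrist");c2=ctrl.camera("scene")
cv2.imwrite("pics/st1.png",cv2.resize(np.hstack([c["image"][:300],c2["image"][100:400]]),(800,214))[:,:,::-1])
E
```

```text
grip w 0.14298474252957621 F [3.1 3.8 3.2]
-0.59 F [ 5.7  5.1 -0.1] t 5.0
-0.48 F [6.6 7.1 1.1] t 5.2
-0.37 F [6.1 6.1 3.2] t 5.5
-0.26 F [7.9 7.1 1.9] t 5.7
-0.15 F [6.6 6.7 3.2] t 6.0
-0.04 F [4.2 5.9 7.4] t 6.2
0.07 F [4.2 7.2 9. ] t 6.5
0.18 F [ 1.6  7.7 12.2] t 6.8
0.29 F [-0.7  7.9 15.4] t 7.0
0.4 F [-2.6  8.3 20.4] t 7.3
```

View pics/st1.png

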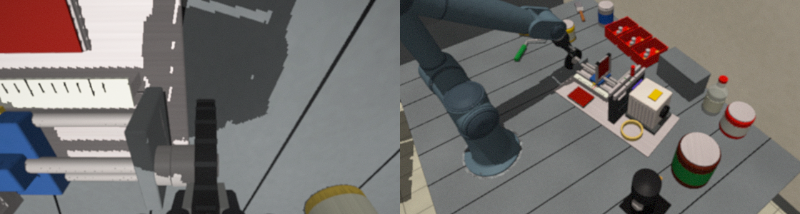

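The first stroke gripped without slipping, with forces up to about 20 N. In the wrist view the carriage has moved on. Next I'll release and look straight down on the scale.

```bash
cat >> h.py <<'E'
def look(tag,ls=-118.6):
    ex,ey=axes();p=447*ex+ls*ey+np.array([0,0,280.])
    ctrl.move_pose(p,wpose(W,0,100)[1]);ctrl.sleep(.2)
    c=ctrl.camera("wrist");import pickle;pickle.dump(c,open(f"{tag}.pkl","wb"))
    l=proj(c,[482.8*ex+ls*ey+np.array([0,0,52.])])[0]
    u,v=int(l[0]),int(l[1]);box=(u-60,v-25,140,45);print("exp",l,"cam ey",c["T"][:3,3]@ey)
    r=scale(c,box);print(r)
    if r["ptr"][0] and r["line"][0]:
        P=onz(c,(r["ptr"][0],r["ptr"][1]+2),52);L=onz(c,(r["line"][0],(r["line"][1]+r["line"][2])/2),52)
        print("P",P,"L",L,"diff ey",(P-L)@ey)
    cv2.imwrite(f"pics/{tag}.png",cv2.resize(c["image"][max(v-60,0):v+90,max(u-100,0):u+140],None,fx=3,fy=3,interpolation=cv2.INTER_CUBIC)[:,:,::-1])
E
python3 - <<'E'
from h import *
release(0.4,85)
p,o=wpose(W,0,200);ctrl.move_pose(p,o)
look("l1");print(ctrl.get_obs()["time_s"])
E
```

```text
exp [287.43072727 211.72762775] cam ey -119.03821138856854
{'ptr': (np.float64(296.0), np.int64(209), np.int64(223), 53), 'line': (np.float64(315.0), np.int64(186), np.int64(220), 165)}
P [493.50740379  14.71783589  52.        ] L [477.52928727  34.96547378  52.        ] diff ey -23.57123714740939
9.9833
```

View pics/l1.png

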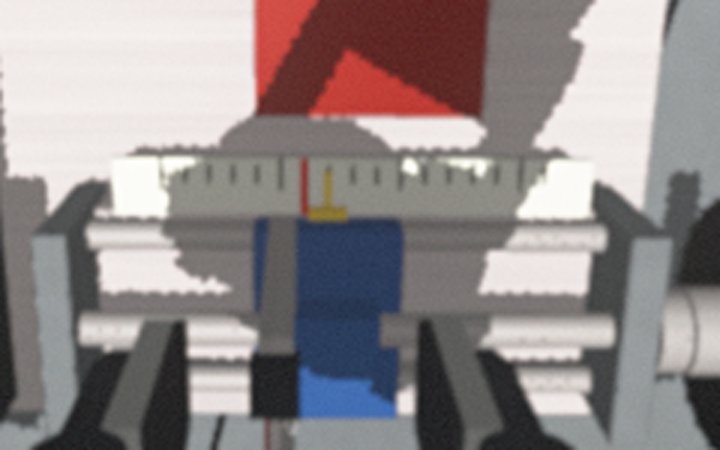

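The pointer is about 23 crop px (9.4 mm, 1.47 rad) to the wheel side of the red line; the automatic red mask had also picked up the coupons. The remaining turn will be done in two strokes, followed by another look.

```bash
python3 - <<'E'
from h import *
ctrl.move_pose(*wpose(W,0,200))
ctrl.move_pose(*wpose(W,-0.6,110))
stroke(-0.6,0.35); release(0.35)
ctrl.move_pose(*wpose(W,0,90))
stroke(-0.3,0.22); release(0.22,85)
ctrl.move_pose(*wpose(W,0,200))
look("l2");print(ctrl.get_obs()["time_s"])
E
```

```text
grip w 0.14528253853476056 F [1.9 3.6 4.8]
-0.48 F [6.3 5.4 2. ] t 13.2
-0.36 F [5.5 6.6 1.1] t 13.4
-0.24 F [4.4 6.5 3.9] t 13.7
-0.12 F [5.3 6.4 5.7] t 14.0
-0.01 F [3.4 6.3 6.2] t 14.2
0.11 F [3.3 8.3 7.9] t 14.5
0.23 F [ 0.9  6.3 13. ] t 14.8
0.35 F [-0.   7.3 15.5] t 15.0
grip w 0.14998363850196686 F [-1.2  3.2  4.6]
-0.2 F [2.9 5.1 2.6] t 18.1
-0.09 F [3.9 5.9 1.9] t 18.3
0.01 F [3.8 6.1 3.9] t 18.6
0.12 F [2.9 7.2 5.7] t 18.8
0.22 F [1.4 6.9 7.6] t 19.1
exp [287.42994574 211.7373535 ] cam ey -119.05482869188032
{'ptr': (np.float64(289.0), np.int64(209), np.int64(223), 51), 'line': (np.float64(315.0), np.int64(186), np.int64(207), 163)}
P [495.7038048    6.20098216  52.        ] L [469.52241688  32.66563319  52.        ] diff ey -32.1193081542748
21.55
```

View pics/l2.png

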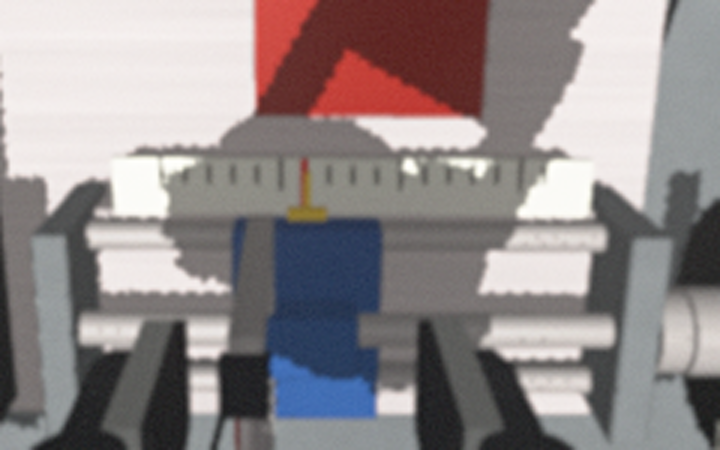

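The pointer (crop x≈306) is on the red line (≈305), within about 0.5 mm. Next is the shutter knob: hover, measure it with the wrist camera, then correct the position.

```bash
cat >> h.py <<'E'
def kori():
    ex,ey=axes();z=np.array([0,0,-1.]);return Ro.from_matrix(np.column_stack([ex,np.cross(z,ex),z])).as_euler("xyz")
def knob(c,K):
    u,v=proj(c,[[K[0],K[1],225]])[0].astype(int);m=red(c["image"])
    k,l,s,ce=cv2.connectedComponentsWithStats(m)
    i=min((i for i in range(1,k) if s[i,4]>30),key=lambda i:np.hypot(*(ce[i]-(u,v))));print("exp",u,v,"blob",s[i],ce[i])
    vv,uu=np.nonzero(l==i);return s[i],ce[i],uu,vv
E
python3 - <<'E'
from h import *
import pickle
K=np.array([588.2,-134.5,0]);ex,ey=axes()
ctrl.move_pose([*K[:2],330],kori());ctrl.gripper_to(0.6);ctrl.sleep(.2)
c=ctrl.camera("wrist");pickle.dump(c,open("k1.pkl","wb"));t=ctrl.camera("top");s=ctrl.camera("scene")
st,ce,uu,vv=knob(c,K)
print("proj base/top axis",proj(c,[[*K[:2],197],[*K[:2],247]]))
for z in(197,225,247):p=onz(c,ce,z);print(z,p,(p-K)@ex,(p-K)@ey)
cv2.imwrite("pics/k1.png",c["image"][:,:,::-1]);o=ctrl.get_obs();print(o["qpos"],o["time_s"],c["T"][:3,3])
E
```

```text
exp 285 212 blob [ 248   39   71   21 1068] [277.65168539  48.56928839]
proj base/top axis [[285.66752726 203.72301091]
 [285.40610214 220.14570056]]
197 [549.67009275 -10.06682743 197.        ] -6.546846186990543 130.09729818066646
225 [551.8623954  -15.52268212 225.        ] -5.7724969722027355 124.26866844123049
247 [553.5849189 -19.8094251 247.       ] -5.16407973201222 119.68903078881651
[-4.12531544e-01  7.24979535e-02  1.57214488e+00 -1.76724508e-05
  1.49692974e+00 -6.62528624e-01] 23.4583 [571.31357162 -63.92968069 473.42962942]
```

View pics/k1.png

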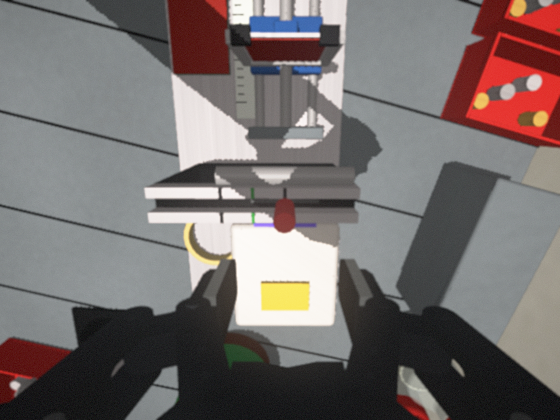

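The knob (column 285, rows 203–230) sits where it was projected, and the green mark is at column 252, about 30 mm towards the robot. I'll descend, grip and draw in steps.

```bash
python3 - <<'E'
from h import *
K=np.array([588.2,-134.5,0]);ex,ey=axes()
ctrl.movel([*K[:2],206],kori(),vel=100)
ctrl.gripper_to(0.0,80)
ob=ctrl.get_obs();p0=ob["position"];print(p0,ob["width"],ob["ft_force"]@ex,ob["ft_force"])
import pickle
for d in(2,4,6,8,16,24,30):
    ctrl.movel(np.array([*K[:2],206])-d*ex,kori(),vel=30)
    ob=ctrl.get_obs();print(d,(p0-ob["position"])@ex,"Fx",ob["ft_force"]@ex,"w",ob["width"],ob["time_s"])
c=ctrl.camera("wrist");pickle.dump(c,open("k2.pkl","wb"));s=ctrl.camera("top")
im=np.hstack([cv2.resize(c["image"][120:300,140:400],None,fx=2,fy=2),cv2.resize(s["image"][160:250,290:360],(280,360))])
cv2.imwrite("pics/k2.png",cv2.resize(im,(800,360))[:,:,::-1])
E
```

```text
[ 585.67616657 -135.29752325  206.8651053 ] 0.1926122873521942 -15.69077122502972 [-15.68887748  -1.97904251   8.25628363]
2 0.0639097353855747 Fx -5.907804294518489 w 0.18846303023553762 25.5083
4 0.3344083472869262 Fx 4.725378833699165 w 0.19045974251520545 25.7583
6 2.415377185745775 Fx 4.63010453229561 w 0.1899796273507067 26.0083
8 4.568299769017753 Fx 4.447372796979283 w 0.19281373610243738 26.2583
16 12.426408201234066 Fx 6.225985847319506 w 0.1925982071388953 26.675
24 20.221859993740807 Fx 6.159483284529815 w 0.189751004843633 27.0917
30 26.039122382932913 Fx 7.681498800224095 w 0.18911283902814402 27.4417
```

View pics/k2.png

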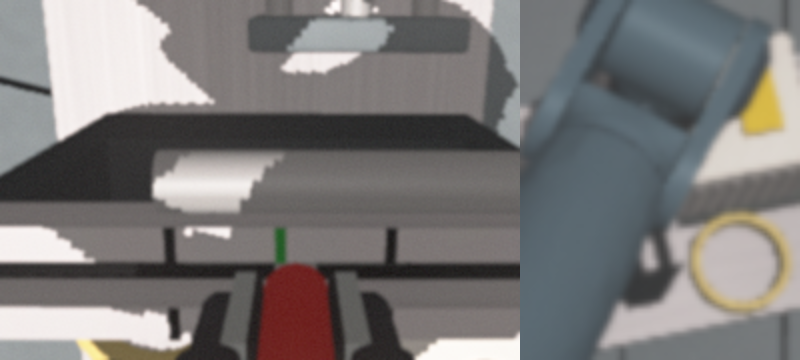

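The measured travel is 26 mm, and the image agrees: the knob is at about 295 and the green mark at 280, roughly 4 mm short. I'll draw 4 mm more.

```bash
python3 - <<'E'
from h import *
K=np.array([588.2,-134.5,0]);ex,ey=axes()
p0=np.array([585.676,-135.298,206.865])
ctrl.movel(np.array([*K[:2],206])-34*ex,kori(),vel=20);ctrl.sleep(1.0)
ob=ctrl.get_obs();print((p0-ob["position"])@ex,"Fx",ob["ft_force"]@ex,"w",ob["width"],ob["time_s"])
c=ctrl.camera("wrist");cv2.imwrite("pics/k3.png",cv2.resize(c["image"][:300,140:400],None,fx=2,fy=2)[:,:,::-1])
E
```

```text
29.83782908218203 Fx 7.768148381458504 w 0.19274675299884583 28.8917
```

View pics/k3.png

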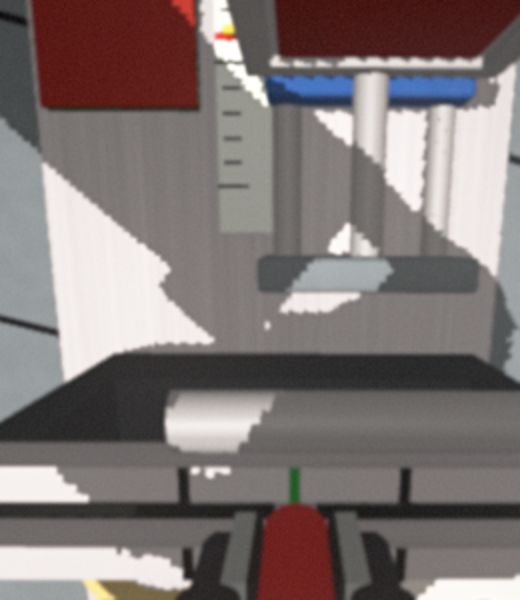

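The knob (295) is centred on the green mark (294), and the yellow pointer is still at the red line (top, about (228,35)). Handing in.

```bash
python3 -c "
from workcell import ctrl
print(ctrl.finish_job())"
```

```text
the job is handed in; nothing more can be done
None
```

The job is handed in, with the carriage on the red line and the gripper still holding the shutter at half travel. The interface gave no verdict, so the results below are my own checks.

- **Wheel:** I wound it in three regrasped strokes of 1.10, 0.95 and 0.52 rad. Looking straight down on the scale, the pointer stood within about 0.5 mm of the red line. In the last picture, after the draw, it was still there.
- **Shutter:** I gripped the knob at 80 N commanded and drew it in steps. It first came out 4 mm short of half, at 26 mm, so I drew it further. It ended at 29.8 mm by the arm position, centred on the green mark in the wrist picture. The wrist force reading was about 8 N against the spring's nominal 9 N.
- **Bystanders and time:** I saw no contact with the bystanders, but I did not measure their positions again. The last clock reading before hand-in was 29 s of the 70 s allowed.
- **Measurements that disagreed:** The first estimates of the pointer's distance from the line ranged from 13 to 24 mm, depending on the view. The automatic red mask also mistook the coupons for the line. I therefore set the final position from the straight-down view.

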